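# Draw the hand rest's post out to its groove and hold it

### The job

Raise the trainee's padded hand rest for the next lesson: take hold of the pad and draw its post up out of the leaning sleeve, along the sleeve's own slant so it does not jam, until the groove cut round the post is level with the sleeve's mouth. Finish still gripping the rest and holding it there, because a colleague will then tighten the clamp screw. Do not force the post askew against the sleeve as you draw it or pull it right out of it, and leave the bottle, tumbler and bowl alone.

Things in the scene. Friction and masses are not known exactly. Their poses are not given: they have to be found in the camera images.
- stand: Metal stand bolted to the table: dark foot plate 170 (x) x 140 (y) x 14 mm with a square aluminium sleeve, 36 mm outside, leaning 20 degrees from vertical to the stand's own -x side (roughly towards the robot; yaw varies by 0.5 rad). A small slackened clamp knob sticks 26 mm out of the sleeve's +x face. Origin: centre of the foot's underside, z up.
- sleeve_mouth (a point): Centre of the sleeve's open upper end, about 125 mm above the table. Its z axis points out of the bore along its slant: the pull direction. Its y axis is the stand's y (level); its x axis is square to both. The bore is square, 23.6 mm wide and 110 mm deep below this point, with a closed floor.
- rest: Hand rest, one rigid loose piece, about 0.45 kg (varies): square steel post 22 x 22 x 140 mm with a firm black padded bar across its top. At the start its foot stands on the bore's floor. Origin: centre of the foot; z along the post to the pad, x across the pad, y along it; at the start parallel to sleeve_mouth's axes. Only the robot holds it up: let go, it may sink back.
- pad_centre (a point): Centre of the padded bar: 46 mm (rest x) by 130 mm (rest y) by 30 mm thick (rest z), 155 mm above the post's foot. Grip it across its 46 mm width with the fingers pointing down along the post. Under it lies a 4 mm plate 36 x 90 mm; from that plate to the sleeve's mouth 26 mm is free at the start, so fingertips may reach 15 mm below the pad.
- post_groove (a point): Centre of the groove cut round the post, a dark band 6 mm high and 2 mm deep, 60 mm above the post's foot and 95 mm below pad_centre. At the start it is hidden in the sleeve, 50 mm below the mouth, so the post has to come out 50 mm; 60 mm of it then remains in the bore.
- pump_bottle: White pump bottle, 52 mm diameter, 145 mm tall, loose bystander. Origin: centre of its underside.
- tumbler: Grey tumbler, 74 mm diameter, 136 mm tall, loose bystander. Origin: centre of its underside.
- bowl: Clear glass bowl, 90 mm diameter, 45 mm tall, loose bystander. Origin: centre of its underside.
There are look-alikes about, which are no part of the job. Leave any green look-alike of the rest alone. There is more than one size of the stand; the job needs the larger.

How it is judged:
By the outcome, as a careful person would: the job done as asked, in the order asked, and still so for the second after the job is handed in, while the arm keeps its last pose, push and grip.
It also fails if it takes over 32 s, if anything falls off the work surface, if the arm or the gripper's body presses on something with over 40 N, if the wrist force passes 120 N, or if a joint passes its speed limit or range.

### The arm

A 7-joint arm with a two-finger parallel gripper is mounted at the origin on the work surface. World frame = base frame: x ahead of the robot, y to its left, z up, the work surface at z = 0. Lengths are in m, angles in rad, forces in N, time in s.
With the tool pointing down it reaches from about 0.425 to 1.025 m from the base axis. Payload 9.4 kg.
Tool frame: the origin (TCP) lies between the finger pads; the fingertips stand ctrl.tips_ahead ahead of it and the grasp point (between the pads) lies 2 mm behind it (ctrl.tips_ahead is the distance from the TCP to the fingertips, in m); z points along the fingers, y is the direction in which the jaws open and shut (so a half turn about z gives the same grasp; the last joint's range is limited). The gripper opens to 85 mm and grips with 20 to 120 N. Pads are 22 mm wide; open, the fingers measure 114 mm over their backs; the gripper's body (76 mm by 85 mm) begins 54 mm behind the grasp point. The pads swing forward as they close: fully open they stand 13 mm farther back than shut.
Start: joints at [1.235, 0.599, -0.003, 1.599, 0.002, 0.943, -0.08], TCP at [0.186, -0.701, 0.248] pointing down, gripper open.
Joint ranges: [-2.57, 2.57], [-0.35, 1.97], [-1.29, 1.29], [0.11, 2.56], [-1.05, 4.19], [0.11, 1.86], [-2.63, 2.63]. Speed limits (rad/s): [2.22, 2.22, 3.01, 3.01, 3.14, 3.14, 3.14].

### API

Orientations are given as a unit quaternion [w, x, y, z].
In Python, from cell import ctrl gives the robot as it stands.
- The arm moves only by the tool step_arm, never from a script. Its argument "increments" is a list that holds one entry, the list of rows, each a list of 7 numbers: the shift along the tool's x, y, z in cm, then the turn, a rotation vector about the tool's x, y, z in rad, then the gripper's target within -1 to 1 (fully open at 1, half-way at 0, shut at -1). In form: [[[tx, ty, tz, wx, wy, wz, grip], ...]]. A call has 1 to 12 rows; each row is the pose to reach, as a shift and turn from the pose commanded when the call began, along the tool's axes at that moment; what a row does not reach only later rows make up. A row lasts 1/12 s, in which the tool goes at most 41.7 mm and 7.16 degrees, less where a joint would pass 70% of its speed; a pose out of reach is approached as far as the arm can. A call with a gripper value outside its range is refused whole. The fingers move at their own pace and stop on an object; "squeeze" is the grip in N (left out, the last holds). Time passes only in rows, so rows that repeat a pose let the fingers close. It gives the time, the measured TCP pose, the force and the opening at its end, in the units of the state.
- ctrl.get_state(): the state, without advancing time (a new reading comes with each control period).
- ctrl.capture(name): name is "scene" or "top"; returns a dict with "image" (480x640x3 uint8, red, green, blue), "intrinsics" (3x3 intrinsics, pixels), "distortion" ([k1, k2, p1, p2, k3] as OpenCV has them; the pictures are not rectified), "eye" and "orientation" of the camera in the world. Camera axes: x right, y down, z forward; pixel columns grow to the right and rows downward; lengths in m; the calibration is good to about 2 mm. A picture is of the moment at which its call begins. There is no depth.
- ctrl.sign_off(): hands the job in, once; it reports no verdict.
The state is a dict: "t": time; "joint_positions": joint angles; "joint_velocities": joint speeds; "tau": joint torques, N m; "tool_pos": TCP position; "ee_rot": TCP orientation; "contact_force": force on the tool from outside, world axes, zero at the start; "ft_torque": the same for the moment, N m; "finger_gap": finger opening in m.
Only numpy, scipy, OpenCV 4.12 (cv2) and the standard library are available. Lean on these libraries where they do the work, as an engineer would, in place of code of your own. Each camera call takes 0.05 s, during which the arm holds its last target. There are 200 camera calls.

## Working session

There is one attempt and no reset: what is moved stays moved. The work goes in short steps, Python scripts to look and compute and a tool call to move; the robot and the scene stay as the last step left them, time stands still between calls to the robot, and variables do not carry over. Pictures are saved under pics/ and viewed, about 8 in all and at most 12, crops included, and the job is handed in when it is done.

Besides the shell and the picture viewer there is one more tool, called after "Call:" as name([rows], argument=value, ...), one row to a line, values as JSON. step_arm: Moves the arm, as the interface text tells. Its arguments: {"type":"object","properties":{"increments":{"type":"array","items":{"type":"array","items":{"type":"array","items":{"type":"number"}}}},"squeeze":{"type":"number"}},"required":["increments"]}

```bash
mkdir -p pics; ls; cat > h.py <<'E'
import numpy as np, cv2, pickle
from scipy.spatial.transform import Rotation as R
def q2R(q): return R.from_quat([q[1],q[2],q[3],q[0]]).as_matrix()
def cap(ctrl,name,fn):
    c=ctrl.capture(name); cv2.imwrite(f'pics/{fn}.png',c['image'][:,:,::-1]); pickle.dump(c,open(f'pics/{fn}.pkl','wb')); return c
def load(fn): return pickle.load(open(f'pics/{fn}.pkl','rb'))
def ray(c,uv):
    p=cv2.undistortPoints(np.array([[uv]],float),np.array(c['intrinsics'],float),np.array(c['distortion'],float))[0,0]
    d=q2R(c['orientation'])@np.array([p[0],p[1],1]); return np.array(c['eye'],float),d/np.linalg.norm(d)
def onz(c,uv,z):
    e,d=ray(c,uv); return e+d*(z-e[2])/d[2]
def tri(c1,u1,c2,u2):
    a,d=ray(c1,u1); b,f=ray(c2,u2)
    s=np.linalg.lstsq(np.array([d,-f]).T,b-a,rcond=None)[0]
    p,q=a+s[0]*d,b+s[1]*f; return (p+q)/2,np.linalg.norm(p-q)
def proj(c,P):
    M=q2R(c['orientation']); rv=cv2.Rodrigues(M.T)[0]; t=-M.T@np.array(c['eye'],float)
    return cv2.projectPoints(np.array(P,float).reshape(-1,3),rv,t,np.array(c['intrinsics'],float),np.array(c['distortion'],float))[0][:,0]
E
python3 - <<'E'
from cell import ctrl
from h import *
print(ctrl.get_state(), ctrl.tips_ahead)
for n in('scene','top'):
    c=cap(ctrl,n,n+'0'); print(c['eye'],c['orientation'],c['intrinsics'],c['distortion'])
E
```

```text
pics
{'t': 0.0, 'joint_positions': array([ 1.23531175,  0.60012641, -0.00254819,  1.60011636,  0.00178385,
        0.94292019, -0.07979002]), 'joint_velocities': array([-0.00024763,  0.00039381, -0.00029822, -0.00016585,  0.00075193,
       -0.00079952, -0.00113308]), 'tau': array([-2.12583059e-04, -7.76436996e+01,  1.56490736e+00, -2.57999575e+01,
        1.23495748e-02,  9.13548953e-03, -1.05295859e-05]), 'tool_pos': array([ 0.18541102, -0.70043061,  0.24742076]), 'ee_rot': array([-7.66626809e-04,  9.91636117e-01,  1.29062762e-01, -1.64253725e-04]), 'contact_force': array([-1.33826209, -0.11992975, -0.33152044]), 'ft_torque': array([ 0.00206365, -0.01237985,  0.08649461]), 'finger_gap': 0.08556729099923056} 0.017
[1.22204533 0.3057682  0.59160741] [-0.24940759  0.47053397  0.73993074 -0.41096974] [[448.72289971   0.         321.279895  ]
 [  0.         448.72289971 241.42181539]
 [  0.           0.           1.        ]] [-0.0005006  0.         0.         0.         0.       ]
[0.4282593  0.01956512 1.19559223] [ 0.05558532 -0.7025406   0.70735576 -0.05472483] [[561.17097982   0.         308.52413611]
 [  0.         561.17097982 239.42227436]
 [  0.           0.           1.        ]] [-0.02068987  0.          0.          0.          0.        ]
```

View pics/scene0.png

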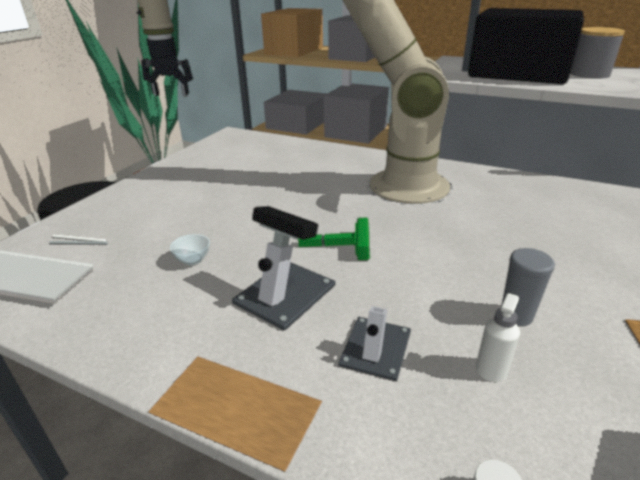

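View pics/top0.png

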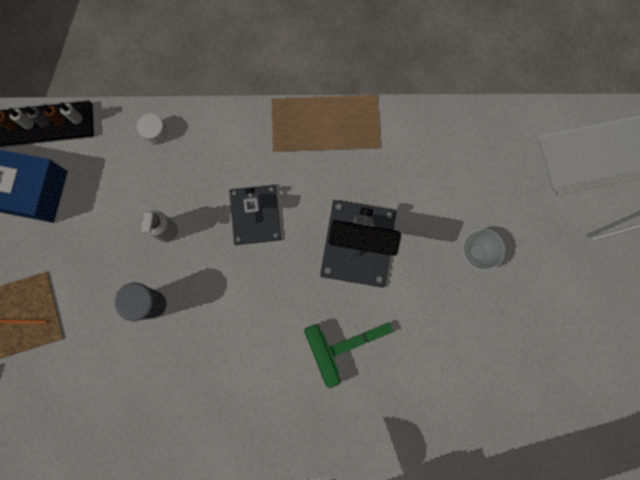

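The candidates for the rest are the black pad on the large stand, at scene (285,221) / top (365,238), and the green look-alike lying down at scene (345,240) / top (345,350). For the stand, there is the large one at top (360,243) and the small empty one at top (255,213). I choose the black pad on the large stand and check it in a close crop.

```bash
python3 - <<'E'
from h import *
a=cv2.imread('pics/scene0.png')[195:335,225:345]; b=cv2.imread('pics/top0.png')[190:295,310:415]
a=cv2.resize(a,None,fx=3.3,fy=4,interpolation=cv2.INTER_CUBIC); a=cv2.resize(a,(480,560)); b=cv2.resize(b,(315,315),interpolation=cv2.INTER_CUBIC)
b=np.clip(b.astype(float)*2,0,255).astype(np.uint8)
o=np.zeros((560,795,3),np.uint8); o[:,:480]=a; o[:315,480:]=b; cv2.imwrite('pics/crop0.png',o)
for n,box in(('scene0',(225,345,195,330)),('top0',(310,415,190,295))):
    im=cv2.imread(f'pics/{n}.png'); g=im.max(2)
    x0,x1,y0,y1=box
    for th in (22,30,75 if n=='scene0' else 48):
        m=np.zeros_like(g); m[y0:y1,x0:x1]=(g[y0:y1,x0:x1]<th)*255
        cs=sorted(cv2.findContours(m,0,2)[0],key=cv2.contourArea)[-2:]
        for c in cs: 
            r=cv2.minAreaRect(c); print(n,th,cv2.contourArea(c),np.round(r[0],1),np.round(r[1],1),np.round(cv2.boxPoints(r),1).tolist())
E
```

```text
scene0 22 15.5 [263.3 264.9] [7.6 5.8] [[258.6000061035156, 265.79998779296875], [261.20001220703125, 260.6000061035156], [268.0, 264.0], [265.3999938964844, 269.20001220703125]]
scene0 22 32.5 [285.7 225.1] [36.9 10.4] [[266.70001220703125, 222.60000610351562], [270.79998779296875, 213.10000610351562], [304.70001220703125, 227.60000610351562], [300.70001220703125, 237.10000610351562]]
scene0 30 44.0 [264.  264.5] [9.2 7.8] [[258.0, 264.0], [263.5, 258.5], [270.0, 265.0], [264.5, 270.5]]
scene0 30 647.5 [284.5 222.1] [63.7 16.7] [[251.6999969482422, 218.8000030517578], [257.6000061035156, 203.10000610351562], [317.20001220703125, 225.5], [311.29998779296875, 241.10000610351562]]
scene0 75 432.0 [263.  304.4] [59.1 26. ] [[230.8000030517578, 302.20001220703125], [242.89999389648438, 279.20001220703125], [295.20001220703125, 306.70001220703125], [283.1000061035156, 329.70001220703125]]
scene0 75 1112.5 [284.3 222.5] [66.2 19.9] [[249.8000030517578, 220.89999389648438], [256.3999938964844, 202.10000610351562], [318.79998779296875, 224.1999969482422], [312.20001220703125, 243.0]]
top0 22
[... 208 characters left out ...]
00.0, 229.10000610351562], [396.29998779296875, 255.39999389648438]]
top0 30 75.5 [369.  212.5] [18.6  8.7] [[358.79998779296875, 213.10000610351562], [362.0, 205.0], [379.20001220703125, 211.89999389648438], [376.0, 220.0]]
top0 30 1765.0 [364. 233.] [70. 42.] [[329.0, 254.0], [329.0, 212.0], [399.0, 212.0], [399.0, 254.0]]
top0 48 68.0 [378.8 271.9] [14.9 26.4] [[369.70001220703125, 284.1000061035156], [373.0, 257.8999938964844], [387.79998779296875, 259.70001220703125], [384.5, 285.8999938964844]]
top0 48 2414.0 [364.5 232.4] [71.2 54.3] [[324.70001220703125, 253.10000610351562], [334.0, 199.60000610351562], [404.20001220703125, 211.8000030517578], [394.8999938964844, 265.29998779296875]]
```

View pics/crop0.png

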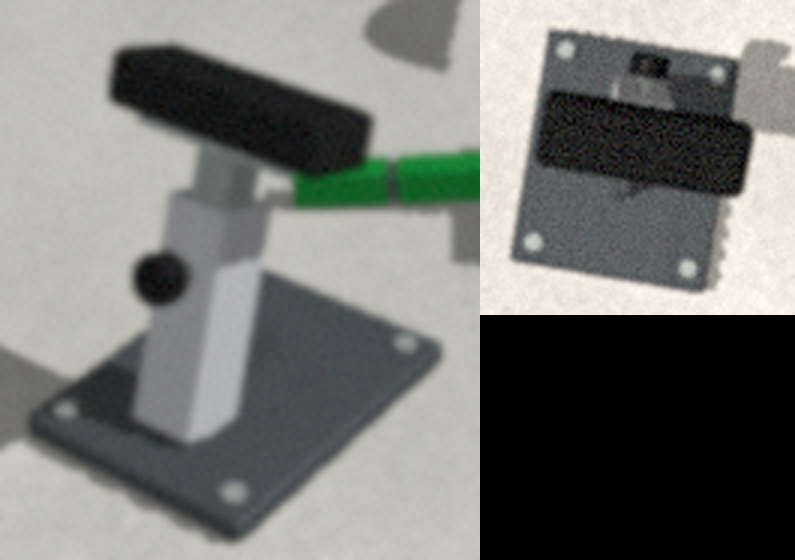

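The crop shows the black pad on the larger stand. Its sleeve leans towards the robot and the knob is on the far side. The foot bolts in top are at about (339,206), (389,214), (379,280) and (328,271). Next I triangulate.

```bash
cat > m.py <<'E'
from h import *
S,T=load('scene0'),load('top0')
tb=[(338.7,206.3),(389.3,214.3),(379,279.7),(327.7,270.7)]
B=np.array([onz(T,p,.015) for p in tb]); print('bolts',B.round(4).tolist(),'c',B.mean(0).round(4))
C=np.array([onz(T,p,.014) for p in [(332.7,200.7),(395.7,210),(385,286.7),(321,276.7)]]);print('foot corners c',C.mean(0).round(4),'sides',[round(np.linalg.norm(C[i]-C[(i+1)%4]),4) for i in range(4)])
for Q in (B,C):
    ex=(Q[0]+Q[1]-Q[2]-Q[3]); ey=(Q[0]+Q[3]-Q[1]-Q[2]); print('yaw',np.arctan2(ex[1],ex[0]),np.arctan2(-ey[0],ey[1]))
# scene bolts triangulated
for s,t in (((326.25,280.75),tb[3]),((241.25,297.5),tb[1]),((283.25,317.75),tb[0])): print('bolt tri',tri(S,s,T,t))
# pad silhouettes: hull centroid & long axis
def sil(n,th,box):
    g=cv2.imread(f'pics/{n}.png').max(2);x0,x1,y0,y1=box;m=np.zeros_like(g);m[y0:y1,x0:x1]=(g[y0:y1,x0:x1]<th)*255
    m=cv2.morphologyEx(m,cv2.MORPH_OPEN,np.ones((5,5),np.uint8))
    c=max(cv2.findContours(m,0,2)[0],key=cv2.contourArea);h=cv2.convexHull(c);M=cv2.moments(h)
    mm=cv2.minAreaRect(h); return np.array([M['m10']/M['m00'],M['m01']/M['m00']]),mm,cv2.boxPoints(mm)
for ths,tht in ((45,22),(60,24)):
    cs,ms,_=sil('scene0',ths,(240,330,195,250)); ct,mt,bt=sil('top0',tht,(320,410,215,262))
    P,e=tri(S,cs,T,ct); print('pad',cs,ct,ms,mt,'P',P.round(4),'err',round(e,4))
    b=np.array([onz(T,p,P[2]) for p in bt]); l=[b[1]-b[0],b[2]-b[1]]; 
    for v in l: print('edge',np.linalg.norm(v).round(4),np.arctan2(v[1],v[0]).round(3))
# model from stand pose
y=np.mean([np.arctan2((B[0]+B[1]-B[2]-B[3])[1],(B[0]+B[1]-B[2]-B[3])[0])])
E
python3 m.py
```

```text
bolts [[0.6858, -0.045, 0.015], [0.6675, -0.1533, 0.015], [0.5272, -0.1275, 0.015], [0.547, -0.0197, 0.015]] c [ 0.6069 -0.0863  0.015 ]
foot corners c [ 0.6056 -0.0863  0.014 ] sides [np.float64(0.1369), np.float64(0.1669), np.float64(0.1363), np.float64(0.1661)]
yaw -0.18111755871551075 -0.17434059176394687
yaw -0.16435979673467874 -0.15967033689122465
bolt tri (array([ 0.5466849 , -0.01900042,  0.01555191]), np.float64(0.001380999327558545))
bolt tri (array([ 0.66668195, -0.15196762,  0.0154025 ]), np.float64(0.002806790794634449))
bolt tri (array([ 0.68491057, -0.04399908,  0.01690036]), np.float64(0.0019302558921952251))
pad [284.91861219 222.31906615] [380.  240.5] ((284.44158935546875, 222.1605682373047), (64.3331298828125, 17.941509246826172), 19.983104705810547) ((380.0, 240.5), (5.0, 4.0), 90.0) P [ 0.5828 -0.1018  0.1589] err 0.0255
edge 0.0075 -1.578
edge 0.0095 3.115
pad [284.92432514 222.31028207] [377.33755274 240.10548523] ((284.3518981933594, 222.4231719970703), (65.50376892089844, 19.065935134887695), 19.29004669189453) ((377.0, 240.0), (24.0, 22.0), 90.0) P [ 0.5843 -0.0985  0.1601] err 0.0214
edge 0.0413 -1.578
edge 0.0454 3.113
```

```bash
cat > m2.py <<'E'
from h import *
S,T=load('scene0'),load('top0')
P,e=tri(S,(284.6,222.3),T,(364.6,237.7)); print('pad',P.round(4),e)
b=np.array([onz(T,p,P[2]) for p in [(332.7,220.7),(400.3,231.3),(397,255),(330,244.3)]])
for i in range(4):
    v=b[(i+1)%4]-b[i]; print(np.linalg.norm(v).round(4),np.arctan2(v[1],v[0]).round(3))
# slant from sleeve edges: scene near edge (right vertical edge between faces): top & bottom
yaw=-.17
def Rrest(yaw): return (R.from_euler('z',yaw)*R.from_euler('y',-np.radians(20))).as_matrix()
M=Rrest(yaw); print(M.round(3).tolist())
# predicted pad silhouette overlay numbers
for n,c in(('scene',S),('top',T)):
    k=P+np.array([[x,y,z] for x in(-.023,.023) for y in(-.065,.065) for z in(-.015,.015)])@M.T
    print(n,proj(c,k).round(1).tolist(), 'mouth',proj(c,P-.045*M[:,2]).round(1).tolist())
# sleeve front-right vertical edge, axis line in scene : predict 4 corners of mouth & base
m=P-.045*M[:,2]
for s in (0,-.10): print('sleeve corners',s,proj(S,m+s*M[:,2]+np.array([[.018,.018,0],[.018,-.018,0],[-.018,.018,0],[-.018,-.018,0]])@M.T).round(1).tolist())
# grasp orientation
from cell import ctrl
q=ctrl.get_state()['ee_rot']; R0=q2R(q); print('R0',R0.round(3).tolist())
for sgn in(1,-1):
    z=-M[:,2]; yv=sgn*M[:,0]; x=np.cross(yv,z); Rt=np.array([x,yv,z]).T
    print(sgn,'rel rotvec',R.from_matrix(R0.T@Rt).as_rotvec().round(3))
E
python3 m2.py
```

```text
pad [ 0.5924 -0.083   0.1664] 0.0019096982304570764
0.1273 -1.736
0.045 2.974
0.1254 1.404
0.0448 -0.125
[[0.926, 0.169, -0.337], [-0.159, 0.986, 0.058], [0.342, 0.0, 0.94]]
scene [[265.0, 219.3], [267.2, 204.9], [317.3, 238.4], [320.2, 223.1], [249.5, 221.5], [251.6, 206.5], [302.9, 241.6], [305.8, 225.6]] mouth [[280.4, 244.6]]
top [[395.8, 253.8], [397.3, 257.3], [327.8, 242.7], [327.4, 245.9], [400.2, 230.1], [401.9, 232.9], [331.7, 219.0], [331.4, 221.5]] mouth [[363.2, 233.6]]
sleeve corners 0 [[281.8, 248.9], [267.2, 243.1], [293.4, 246.2], [279.1, 240.6]]
sleeve corners -0.1 [[273.6, 297.7], [259.7, 291.0], [285.1, 293.4], [271.4, 287.1]]
R0 [[0.967, 0.256, -0.0], [0.256, -0.967, 0.001], [-0.0, -0.001, -1.0]]
1 rel rotvec [-0.311  0.199 -1.13 ]
-1 rel rotvec [0.223 0.35  1.976]
```

Both views agree: the pad centre is at (0.592,-0.083,0.166). Its height should be about 0.167, the pad measures 127x45 mm, and yaw is about -0.168. The predicted sleeve edge also matches the 20° lean. Next I work out the move to the pre-grasp, 100 mm back along the slant.

```bash
cat > plan.py <<'E'
import sys
from h import *
from cell import ctrl
P=np.array([.5924,-.083,.1664]); yaw=-.168
M=(R.from_euler('z',yaw)*R.from_euler('y',-np.radians(20))).as_matrix()
def plan(d,P=P):
    """TCP target: d metres out along slant from the pad centre"""
    s=ctrl.get_state(); R0=q2R(s['ee_rot']); z=-M[:,2]; y=M[:,0]; Rt=np.array([np.cross(y,z),y,z]).T
    t=P+d*M[:,2]
    print('t',round(s['t'],2),'tcp',s['tool_pos'].round(4),'in rest axes from pad',(M.T@(s['tool_pos']-P)).round(4),'F',s['contact_force'].round(1),'F rest',(M.T@s['contact_force']).round(1),'Tq',s['ft_torque'].round(2),'gap',round(s['finger_gap'],4))
    print('goal',t.round(3),'shift cm',(R0.T@(t-s['tool_pos'])*100).round(2),'rotvec',R.from_matrix(R0.T@Rt).as_rotvec().round(4))
if __name__=='__main__': plan(float(sys.argv[1]))
E
python3 plan.py .10
```

```text
t 0.1 tcp [ 0.1854 -0.7005  0.2475] in rest axes from pad [-0.2523 -0.6768  0.1781] F [-0.4  0.4  0.6] F rest [-0.3  0.4  0.7] Tq [-0.    0.02  0.  ] gap 0.0854
goal [ 0.559 -0.077  0.26 ] shift cm [ 52.03 -50.69  -1.22] rotvec [-0.3113  0.1989 -1.1319]
```

Call:
step_arm([
  [[1,-1,-0.2,-0.006,0.004,-0.023,1],[3,-3,-0.6,-0.018,0.012,-0.065,1],[5.5,-5.4,-1,-0.033,0.021,-0.12,1],[8,-7.8,-1.5,-0.048,0.031,-0.174,1],[10.5,-10.2,-2,-0.063,0.04,-0.228,1],[13,-12.7,-2,-0.078,0.05,-0.283,1],[15.5,-15.1,-2,-0.093,0.059,-0.337,1],[18,-17.5,-2,-0.108,0.069,-0.392,1],[20.5,-20,-2,-0.123,0.078,-0.446,1],[23,-22.4,-2,-0.138,0.088,-0.5,1],[25,-24.4,-2,-0.15,0.096,-0.544,1],[26,-25.3,-2,-0.156,0.1,-0.566,1]],
])

```text
t: 1.1
tool_pos: [0.3735, -0.3861, 0.2682]
ee_rot: [0.069, 0.911, 0.403, 0.059]
contact_force: [-0.3, 0.8, -0.7]
finger_gap: 0.0856
```

```bash
python3 plan.py .10
```

```text
t 1.1 tcp [ 0.3735 -0.3861  0.2682] in rest axes from pad [-0.1204 -0.3355  0.1522] F [-0.3  0.8 -0.7] F rest [-0.6  0.7 -0.5] Tq [ 0.06  0.21 -0.06] gap 0.0856
goal [ 0.559 -0.077  0.26 ] shift cm [35.25 -7.28  1.38] rotvec [-0.1542  0.0978 -0.5601]
```

Call:
step_arm([
  [[1.5,-0.3,0,-0.007,0.004,-0.024,1],[4.5,-0.9,0,-0.02,0.012,-0.07,1],[8,-1.6,0,-0.035,0.022,-0.127,1],[11.5,-2.4,0.2,-0.05,0.032,-0.183,1],[15,-3.1,0.4,-0.066,0.042,-0.238,1],[18.5,-3.8,0.6,-0.081,0.051,-0.294,1],[22,-4.5,0.8,-0.096,0.061,-0.35,1],[25.5,-5.3,1,-0.112,0.071,-0.405,1],[29,-6,1.1,-0.127,0.08,-0.461,1],[32,-6.6,1.2,-0.14,0.089,-0.508,1],[34.3,-7.1,1.3,-0.15,0.095,-0.545,1],[35.2,-7.3,1.4,-0.154,0.098,-0.56,1]],
])

```text
t: 2.1
tool_pos: [0.5607, -0.0793, 0.2598]
ee_rot: [0.133, 0.753, 0.635, 0.112]
contact_force: [1.1, -0.0, -0.3]
finger_gap: 0.0854
```

Call:
step_arm([
  [[0,0,0,0,0,0,1],[0,0,0,0,0,0,1]],
])

```text
t: 2.27
tool_pos: [0.5583, -0.0832, 0.2594]
ee_rot: [0.133, 0.755, 0.633, 0.111]
contact_force: [-1.6, -1.2, -0.2]
finger_gap: 0.0853
```

```bash
python3 plan.py .0; python3 - <<'E'
from cell import ctrl
from h import *
cap(ctrl,'scene','scene1');cap(ctrl,'top','top1')
a=cv2.imread('pics/scene1.png')[130:330,200:360]; b=cv2.imread('pics/top1.png')[180:300,300:420]
a=cv2.resize(a,(440,550),interpolation=3); b=np.clip(cv2.resize(b,(360,360),interpolation=3)*1.9,0,255)
o=np.zeros((550,800,3),np.uint8); o[:,:440]=a; o[:360,440:]=b; cv2.imwrite('pics/crop1.png',o)
E
```

```text
t 2.27 tcp [ 0.5583 -0.0832  0.2594] in rest axes from pad [ 0.0003 -0.0059  0.0989] F [-1.6 -1.2 -0.2] F rest [-1.3 -1.5  0.3] Tq [0.04 0.39 0.01] gap 0.0853
goal [ 0.592 -0.083  0.166] shift cm [ 0.62 -0.02  9.89] rotvec [-0.0017  0.0035 -0.0066]
```

View pics/crop1.png

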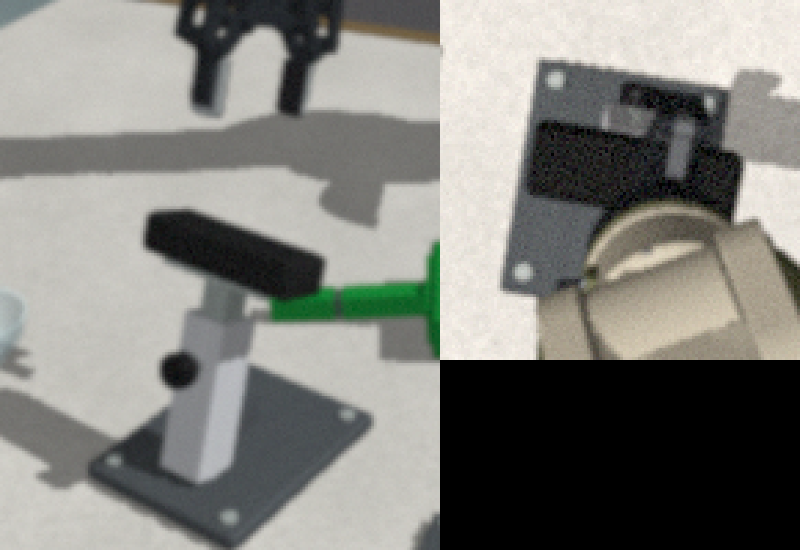

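The gripper hangs square above the pad, whose long axis is visible in the scene crop from (145,230) to (325,280). The TCP is about 6 mm off along the pad, so I correct that while descending.

Call:
step_arm([
  [[0.2,0,0.3,0,0,-0.002,1],[0.4,0,1,-0.001,0.001,-0.004,1],[0.6,0,2,-0.001,0.002,-0.006,1],[0.6,0,3,-0.001,0.003,-0.006,1],[0.6,0,4,-0.001,0.003,-0.006,1],[0.6,0,5,-0.001,0.003,-0.006,1],[0.6,0,6,-0.001,0.003,-0.006,1],[0.6,0,6.8,-0.001,0.003,-0.006,1],[0.6,0,7.4,-0.001,0.003,-0.006,1],[0.6,0,7.8,-0.001,0.003,-0.006,1],[0.6,0,8,-0.001,0.003,-0.006,1],[0.6,0,8,-0.001,0.003,-0.006,1]],
])

```text
t: 3.37
tool_pos: [0.5867, -0.081, 0.1843]
ee_rot: [0.133, 0.752, 0.636, 0.112]
contact_force: [0.6, 0.7, -0.1]
finger_gap: 0.0852
```

```bash
python3 plan.py -.003
```

```text
t 3.37 tcp [ 0.5867 -0.081   0.1843] in rest axes from pad [0.0006 0.001  0.0188] F [ 0.6  0.7 -0.1] F rest [ 0.4  0.8 -0.2] Tq [0.12 0.35 0.01] gap 0.0852
goal [ 0.593 -0.083  0.164] shift cm [-0.1  -0.06  2.18] rotvec [ 0.0001 -0.0005  0.0007]
```

Call:
step_arm([
  [[0,0,0.7,0,0,0,1],[-0.1,0,1.4,0,0,0,1],[-0.1,0,1.9,0,0,0,1],[-0.1,0,2.2,0,0,0,0.6],[-0.1,0,2.2,0,0,0,0.4],[-0.1,0,2.2,0,0,0,0.22],[-0.1,0,2.2,0,0,0,0.22],[-0.1,0,2.2,0,0,0,0.22]],
], squeeze=20)

```text
t: 4.03
tool_pos: [0.594, -0.0834, 0.1641]
ee_rot: [0.133, 0.752, 0.636, 0.112]
contact_force: [0.2, 0.5, 0.9]
finger_gap: 0.0519
```

```bash
python3 plan.py -.003; python3 - <<'E'
from cell import ctrl
from h import *
cap(ctrl,'scene','scene2')
a=cv2.imread('pics/scene2.png')[150:290,220:360]
cv2.imwrite('pics/crop2.png',cv2.resize(a,(600,600),interpolation=3))
E
```

```text
t 4.03 tcp [ 0.594  -0.0834  0.1641] in rest axes from pad [ 0.0008 -0.0002 -0.0027] F [0.2 0.5 0.9] F rest [0.4 0.5 0.8] Tq [ 0.07  0.34 -0.  ] gap 0.0519
goal [ 0.593 -0.083  0.164] shift cm [ 0.02 -0.08  0.03] rotvec [ 0.0008 -0.0005  0.0003]
```

View pics/crop2.png

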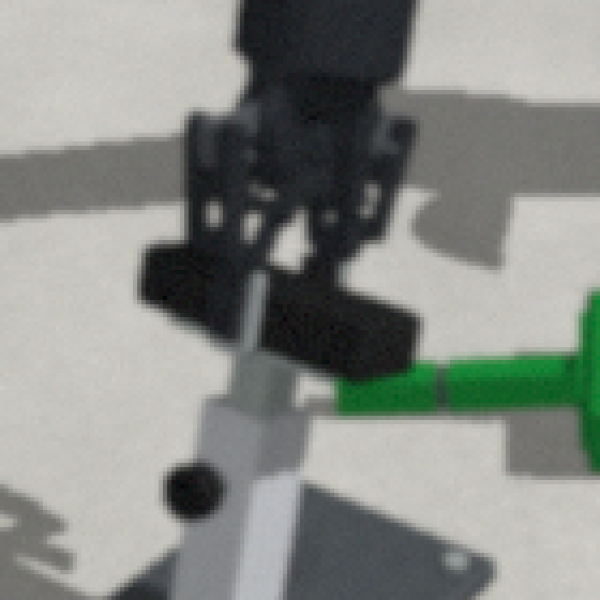

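The fingers straddle the pad centred over the post, with the near finger at crop (240,300) and its tip just below the pad. There is no contact force, so I close gently.

Call:
step_arm([
  [[0,0,0,0,0,0,0.12],[0,0,0,0,0,0,0.05],[0,0,0,0,0,0,0],[0,0,0,0,0,0,-0.1],[0,0,0,0,0,0,-0.3],[0,0,0,0,0,0,-0.3]],
], squeeze=20)

```text
t: 4.58
tool_pos: [0.5947, -0.0834, 0.1646]
ee_rot: [0.133, 0.752, 0.636, 0.113]
contact_force: [0.3, 0.1, 5.7]
finger_gap: 0.0458
```

```bash
python3 plan.py -.003
```

```text
t 4.58 tcp [ 0.5947 -0.0834  0.1646] in rest axes from pad [ 0.0016  0.     -0.0025] F [0.3 0.1 5.7] F rest [2.2 0.1 5.3] Tq [-0.15 -0.41 -0.02] gap 0.0458
goal [ 0.593 -0.083  0.164] shift cm [-0.   -0.16  0.05] rotvec [ 0.0023 -0.001   0.0003]
```

Call:
step_arm([
  [[0,0.05,0,0,0,0,-0.3],[0,0.1,0,0,0,0,-0.4],[0,0.1,0,0,0,0,-0.4],[0,0.1,0,0,0,0,-0.4],[0,0.1,0,0,0,0,-0.4]],
], squeeze=60)

```text
t: 5.0
tool_pos: [0.5949, -0.0835, 0.1648]
ee_rot: [0.133, 0.752, 0.636, 0.113]
contact_force: [-2.4, 0.1, 8.5]
finger_gap: 0.0453
```

```bash
python3 plan.py -.003
```

```text
t 5.0 tcp [ 0.5949 -0.0835  0.1648] in rest axes from pad [ 0.0019 -0.0001 -0.0024] F [-2.4  0.1  8.5] F rest [ 0.7 -0.3  8.9] Tq [ 0.04 -0.   -0.  ] gap 0.0453
goal [ 0.593 -0.083  0.164] shift cm [ 0.01 -0.19  0.06] rotvec [ 0.0013 -0.0006  0.0004]
```

Call:
step_arm([
  [[0,0,-0.2,0,0,0,-0.4],[0,0,-0.4,0,0,0,-0.4],[0,0,-0.6,0,0,0,-0.4],[0,0,-0.8,0,0,0,-0.4],[0,0,-1,0,0,0,-0.4],[0,0,-1,0,0,0,-0.4]],
])

```text
t: 5.5
tool_pos: [0.5914, -0.083, 0.174]
ee_rot: [0.133, 0.752, 0.636, 0.112]
contact_force: [2.7, -0.5, -1.0]
finger_gap: 0.0452
```

```bash
python3 plan.py .007
```

```text
t 5.5 tcp [ 0.5914 -0.083   0.174 ] in rest axes from pad [ 0.0017 -0.0002  0.0075] F [ 2.7 -0.5 -1. ] F rest [ 2.2 -0.  -1.9] Tq [ 0.02 -0.07  0.02] gap 0.0452
goal [ 0.59  -0.083  0.173] shift cm [ 0.02 -0.17  0.05] rotvec [ 0.0006 -0.0005  0.0004]
```

Call:
step_arm([
  [[0,0,-0.2,0,0,0,-0.4],[0,0,-0.5,0,0,0,-0.4],[0,0,-0.8,0,0,0,-0.4],[0,0,-1.1,0,0,0,-0.4],[0,0,-1.4,0,0,0,-0.4],[0,0,-1.7,0,0,0,-0.4],[0,0,-2,0,0,0,-0.4],[0,0,-2,0,0,0,-0.4],[0,0,-2,0,0,0,-0.4]],
])

```text
t: 6.25
tool_pos: [0.5845, -0.0819, 0.1928]
ee_rot: [0.133, 0.752, 0.636, 0.112]
contact_force: [1.7, -0.2, -1.6]
finger_gap: 0.0451
```

```bash
python3 plan.py .0476
```

```text
t 6.25 tcp [ 0.5845 -0.0819  0.1928] in rest axes from pad [ 0.0015 -0.0003  0.0275] F [ 1.7 -0.2 -1.6] F rest [ 1.   0.1 -2.1] Tq [ 0.03  0.08 -0.1 ] gap 0.0451
goal [ 0.576 -0.08   0.211] shift cm [ 0.03 -0.15 -2.01] rotvec [ 0.0006 -0.0004  0.0003]
```

Call:
step_arm([
  [[0,0,-0.2,0,0,0,-0.4],[0,0,-0.5,0,0,0,-0.4],[0,0,-0.8,0,0,0,-0.4],[0,0,-1.1,0,0,0,-0.4],[0,0,-1.4,0,0,0,-0.4],[0,0,-1.6,0,0,0,-0.4],[0,0,-1.8,0,0,0,-0.4],[0,0,-1.8,0,0,0,-0.4],[0,0,-1.8,0,0,0,-0.4]],
])

```text
t: 7.0
tool_pos: [0.5784, -0.0809, 0.2095]
ee_rot: [0.133, 0.752, 0.636, 0.112]
contact_force: [1.6, -0.0, -2.7]
finger_gap: 0.0453
```

```bash
python3 plan.py .0476;  python3 - <<'E'
from cell import ctrl
from h import *
cap(ctrl,'scene','scene3')
a=cv2.imread('pics/scene3.png')[190:290,240:340]
cv2.imwrite('pics/crop3.png',cv2.resize(a,(600,600),interpolation=3))
E
```

```text
t 7.0 tcp [ 0.5784 -0.0809  0.2095] in rest axes from pad [ 0.0015 -0.0003  0.0453] F [ 1.6 -0.  -2.7] F rest [ 0.6  0.2 -3.1] Tq [ 0.    0.26 -0.03] gap 0.0453
goal [ 0.576 -0.08   0.211] shift cm [ 0.03 -0.15 -0.23] rotvec [ 0.0004 -0.0004  0.0003]
```

View pics/crop3.png

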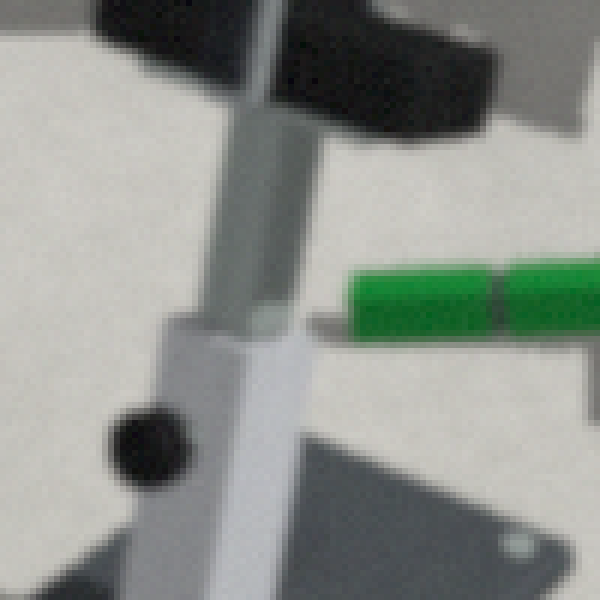

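The crop shows the post well out and straight. The groove is not yet visible at the mouth (crop (250,330)), as expected at 47.7 mm. I draw the last 2.3 mm.

Call:
step_arm([
  [[0,0,-0.1,0,0,0,-0.4],[0,0,-0.2,0,0,0,-0.4],[0,0,-0.23,0,0,0,-0.4],[0,0,-0.23,0,0,0,-0.4],[0,0,-0.23,0,0,0,-0.4]],
])

```text
t: 7.47
tool_pos: [0.5778, -0.0807, 0.2115]
ee_rot: [0.133, 0.752, 0.636, 0.112]
contact_force: [1.4, -0.3, -3.1]
finger_gap: 0.045
```

```bash
python3 plan.py .0476;  python3 - <<'E'
from cell import ctrl
from h import *
S=cap(ctrl,'scene','scene4')
o=[]
for n in('scene3','scene4'):
    a=cv2.imread(f'pics/{n}.png')[200:260,255:305]; o.append(cv2.resize(a,(400,480),interpolation=cv2.INTER_LINEAR))
cv2.imwrite('pics/crop4.png',np.hstack(o))
# average several captures for a column profile along the post's lit face centreline
ims=np.mean([ctrl.capture('scene')['image'].astype(float) for _ in range(6)],0).mean(2)
cv2.imwrite('pics/avg4.png',ims)
P=np.array([.5924,-.083,.1664])+np.array([0,0,0])
from plan import M
m=P+.0012*M[:,0]-.045*M[:,2]
for s in (.07,.01,.006,.003,0,-.003): print(s,proj(S,m+np.array([[.011,0,s]])@M.T).round(1).tolist(),proj(S,m+np.array([[0,.011,s]])@M.T).round(1).tolist())
for v in range(236,256): print(v,ims[v,272:294].astype(int).tolist())
E
```

```text
t 7.47 tcp [ 0.5778 -0.0807  0.2115] in rest axes from pad [ 0.0015 -0.0002  0.0475] F [ 1.4 -0.3 -3.1] F rest [ 0.3 -0.  -3.4] Tq [ 0.04  0.4  -0.05] gap 0.045
goal [ 0.576 -0.08   0.211] shift cm [ 0.02 -0.15 -0.01] rotvec [ 0.0002 -0.0004  0.0005]
0.07 [[282.2, 210.0]] [[290.4, 211.1]]
0.01 [[277.2, 240.6]] [[285.3, 241.6]]
0.006 [[276.9, 242.6]] [[285.0, 243.5]]
0.003 [[276.6, 244.1]] [[284.7, 245.0]]
0 [[276.4, 245.6]] [[284.5, 246.5]]
-0.003 [[276.1, 247.1]] [[284.2, 248.0]]
236 [187, 164, 130, 110, 105, 105, 107, 108, 108, 107, 103, 96, 91, 91, 90, 91, 102, 134, 170, 190, 196, 197]
237 [184, 159, 126, 109, 104, 105, 106, 108, 109, 106, 102, 95, 92, 91, 92, 93, 107, 140, 176, 192, 196, 197]
238 [179, 151, 121, 108, 105, 106, 107, 107, 108, 106, 102, 99, 100, 105, 106, 106, 122, 152, 181, 194, 195, 197]
239 [175, 144, 117, 107, 105, 106, 106, 109, 108, 108, 104, 106, 117, 125, 125, 128, 142, 166, 186, 193, 196, 195]
240 [170, 138, 114, 106, 106, 106, 107, 108, 110, 111, 114, 121, 132, 139, 139, 142, 156, 175, 190, 194, 193, 194]
241 [156, 127, 109, 103, 104, 106, 108, 110, 111, 
[... 1076 characters left out ...]
, 196]
251 [134, 134, 135, 135, 133, 133, 134, 137, 150, 167, 180, 184, 184, 185, 186, 186, 186, 186, 185, 188, 192, 198]
252 [135, 134, 135, 135, 134, 134, 135, 139, 152, 170, 182, 184, 184, 184, 186, 186, 185, 185, 185, 189, 194, 199]
253 [134, 135, 134, 133, 135, 132, 135, 140, 156, 173, 182, 184, 184, 185, 187, 187, 186, 185, 186, 191, 196, 198]
254 [135, 136, 135, 134, 133, 133, 135, 143, 158, 175, 183, 183, 185, 186, 187, 187, 185, 185, 187, 192, 197, 199]
255 [134, 136, 136, 134, 133, 133, 136, 144, 161, 178, 183, 184, 185, 186, 187, 187, 185, 184, 187, 192, 196, 197][ WARN:0@10.810] global loadsave.cpp:1063 imwrite_ Unsupported depth image for selected encoder is fallbacked to CV_8U.
```

View pics/crop4.png

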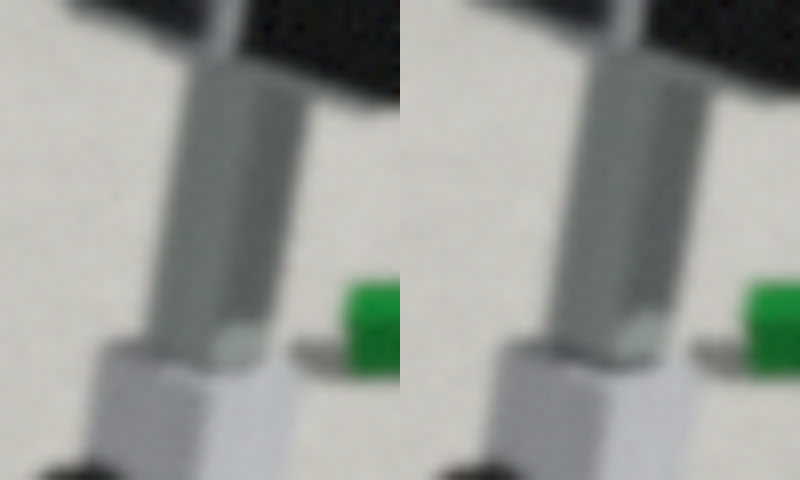

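```bash
python3 - <<'E'
from h import *
from plan import M,P
S=load('scene0'); a0=S['image'].astype(float).mean(2); a3=load('scene3')['image'].astype(float).mean(2); a4=cv2.imread('pics/avg4.png',0).astype(float)
def edge(im,x,r0,r1,down):   # sub-pixel row where column crosses 50%
    col=cv2.remap(im.astype(np.float32),np.full((400,1),x,np.float32),np.linspace(r0,r1,400,dtype=np.float32)[:,None],cv2.INTER_LINEAR)[:,0]
    th=(col.min()+col.max())/2; b=col<th; i=np.argmax(b) if down else len(b)-1-np.argmax(b[::-1]); return np.linspace(r0,r1,400)[i]
# bottom edge of the left part, predicted shift for 50 mm
for d,im,n in((.0477,a3,'s3'),(.0499,a4,'s4')):
    for x in (252,254,256,258):
        c=P+np.array([0.023,-.06,-.015])@M.T
        s=proj(S,c+d*M[:,2])[0]-proj(S,c)[0]
        e0=edge(a0,x,210,235,False); e1=edge(im,x+s[0],210+s[1],235+s[1],False)
        print(n,'col',x,'bottom row',round(e0,2),round(e1,2),'shift',round(e1-e0,2),'pred',s.round(2),'=> lift mm',round(d*1000*(e1-e0)/s[1],1))
for n,im in(('s0',a0),('s3',a3),('s4',a4)): print(n,im[238:249,274:279].mean(1).round(0))
E
```

```text
s3 col 252 bottom row 220.03 195.91 shift -24.11 pred [  3.48 -24.05] => lift mm 47.8
s3 col 254 bottom row 220.53 196.67 shift -23.86 pred [  3.48 -24.05] => lift mm 47.3
s3 col 256 bottom row 221.15 197.54 shift -23.61 pred [  3.48 -24.05] => lift mm 46.8
s3 col 258 bottom row 222.22 198.23 shift -23.99 pred [  3.48 -24.05] => lift mm 47.6
s4 col 252 bottom row 220.03 194.72 shift -25.3 pred [  3.65 -25.18] => lift mm 50.1
s4 col 254 bottom row 220.53 195.66 shift -24.86 pred [  3.65 -25.18] => lift mm 49.3
s4 col 256 bottom row 221.15 196.54 shift -24.61 pred [  3.65 -25.18] => lift mm 48.8
s4 col 258 bottom row 222.22 197.29 shift -24.92 pred [  3.65 -25.18] => lift mm 49.4
s0 [107. 105. 106. 103. 103. 102. 103. 107. 114. 124. 128.]
s3 [110. 109. 109. 107. 106. 103. 103. 120. 141. 144. 138.]
s4 [110. 109. 108. 106. 100.  90.  88. 113. 140. 143. 137.]
```

The image gives a lift of about 49.4 mm and the arm's own reading 49.9 mm. The dark groove now shows at the mouth (rows 243–244). I add a 0.3 mm trim, hold, re-check, and hand in.

Call:
step_arm([
  [[0,0,-0.03,0,0,0,-0.4],[0,0,-0.03,0,0,0,-0.4],[0,0,-0.03,0,0,0,-0.4],[0,0,-0.03,0,0,0,-0.4],[0,0,-0.03,0,0,0,-0.4],[0,0,-0.03,0,0,0,-0.4],[0,0,-0.03,0,0,0,-0.4],[0,0,-0.03,0,0,0,-0.4]],
])

```text
t: 8.48
tool_pos: [0.5777, -0.0807, 0.2118]
ee_rot: [0.133, 0.752, 0.636, 0.112]
contact_force: [0.3, -0.3, -3.5]
finger_gap: 0.0456
```

```bash
python3 plan.py .0476; python3 - <<'E'
from cell import ctrl
from h import *
c=cap(ctrl,'scene','scene5')
print(c['image'].astype(float).mean(2)[238:249,274:279].mean(1).round(0))
# bystanders undisturbed?
a=load('scene0')['image'].astype(int)
for n,(x0,x1,y0,y1) in dict(bowl=(165,212,230,270),bottle=(475,520,290,385),tumbler=(500,555,245,330),green=(325,375,215,265)).items(): print(n,abs(a[y0:y1,x0:x1]-c['image'][y0:y1,x0:x1]).mean().round(1))
print(ctrl.get_state()['t'],np.abs(ctrl.get_state()['joint_velocities']).max())
E
```

```text
t 8.48 tcp [ 0.5777 -0.0807  0.2118] in rest axes from pad [ 0.0015 -0.0002  0.0477] F [ 0.3 -0.3 -3.5] F rest [-0.8 -0.2 -3.4] Tq [ 0.11  0.64 -0.02] gap 0.0456
goal [ 0.576 -0.08   0.211] shift cm [ 0.02 -0.15  0.01] rotvec [ 0.0003 -0.0004  0.0005]
[110. 106. 107. 105. 101.  89.  94. 122. 144. 144. 137.]
bowl 10.5
bottle 4.8
tumbler 4.4
green 4.7
8.5333 0.0020122646720576822
```

View pics/scene5.png

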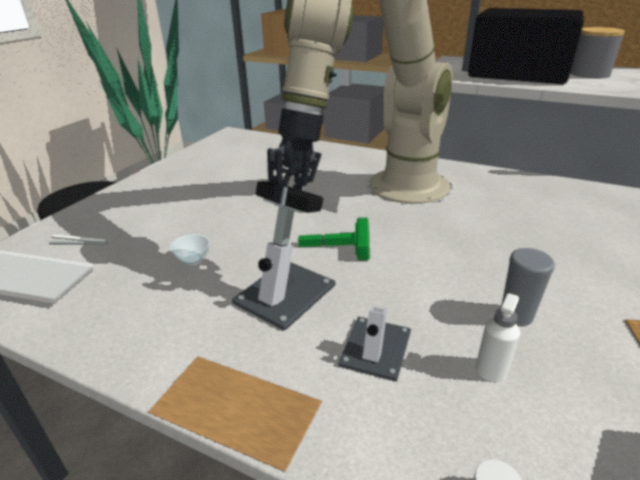

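The bowl is still at (190,248), and the image difference there is only the arm's shadow. The bottle (497,345), tumbler (528,287) and green look-alike have not moved. The rest is held raised and straight in the sleeve.

```bash
python3 -c "
from cell import ctrl
print(ctrl.sign_off())"
```

```text
the job is handed in; nothing more can be done
None
```

I gripped the black pad on the larger stand across its width at 60 N and drew the post about 50 mm up along the sleeve's slant. I handed in at about 8.5 s with the rest still gripped and held there.

**Lift:** The arm's own reading put the final lift at 50.1 mm. Before a last 0.3 mm trim, the image gave about 49.4 mm (48.8–50.1 across columns) where the arm read 49.9 mm, so the two differ by about 0.5 mm. The groove's dark band shows at the sleeve mouth, but it is only about 2 pixels high, so this picture alone fixes its level only to about a millimetre.

**Forces:** The pull force in the readings taken between moves was no more than about 3.5 N and the sideways force about 2 N, so I saw no sign of jamming.

**Bystanders:** The bottle, tumbler, bowl and green look-alike had not moved in the final picture. The image difference at the bowl was higher than at the others, which I put down to the arm's shadow.

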